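Stack tested meters for burn-in

ROBOT

A 6-joint arm with a two-finger parallel gripper is mounted at the origin on the work surface. World frame = base frame: x ahead of the robot, y to its left, z up, the work surface at z = 0. Lengths are in m, angles in rad, forces in N, time in s.
With the tool pointing down it reaches from about 0.25 to 0.725 m from the base axis. Payload 9.7 kg.
Tool frame: the origin (TCP) lies midway between the tips of the shut fingers; the grasp point (between the pads) lies 19 mm behind it (manip.tcp_to_grasp is the distance from the TCP to the grasp point, in m); z points along the fingers, y is the line along which they close (so a half turn about z gives the same grasp; the last joint's range is limited). The gripper opens to 85 mm and grips with 20 to 120 N. Pads are 22 mm wide; open, the fingers measure 114 mm over their backs; the gripper's body (76 mm by 85 mm) begins 54 mm behind the grasp point. The pads swing forward as they close: fully open they stand 13 mm farther back than shut.
Start: joints at [1.146, 0.087, 0.176, 1.66, 0, 1.571], TCP at [0.227, 0.501, 0.231] pointing down, gripper open.
Joint ranges: [-3.13, 3.13], [-0.85, 1.81], [-1.15, 1.24], [-2.2, 2.28], [-1.44, 1.52], [-3.14, 3.14]. Speed limits (rad/s): [2.22, 2.22, 2.57, 3.14, 3.14, 3.14].

INTERFACE

Orientations are given as a unit quaternion [w, x, y, z].
In Python, from station import manip gives the robot as it stands. The module is installed in compiled form; this text tells all that it offers. Calls block until the motion is done:
- manip.goto(position, orientation): joint-space move of the TCP to a pose.
- manip.movel(position, attitude=None, velocity=0.15): straight line of the TCP; attitude=None keeps the orientation; velocity is the mean speed in m/s.
- manip.goto_joints(angles): joint-space move.
- manip.set_gripper(opening, effort=None): finger opening in m; effort is the grip in N (None keeps the last); returns when the fingers have stopped.
- manip.dwell(seconds).
- manip.solve_ik(position, orientation): joint angles nearest the present ones, or None.
- manip.grab_frame(name): name is "scene" or "top" or "wrist"; returns the picture (480x640x3 uint8, red, green, blue); there is no depth.
- manip.camera_info(name): a dict with "fx", "fy", "cx", "cy" (pixels), "k1" (the pictures are not rectified: a ray, as slopes to the right and down, at radius r is drawn at 1 + k1 r^2 times it, then the intrinsics apply), "R" (3x3) and "t" (3): a world point X has camera coordinates R X + t; the wrist camera has in their place "hand_eye" (4x4, takes a point from camera to tool coordinates, whose origin is the TCP and whose axes are the flange's). Camera axes: x right, y down, z forward; pixel columns grow to the right and rows downward; lengths in m; the calibration is good to about 2 mm. A picture is of the moment at which its call begins: read the wrist's pose just before it. camera_info takes no time and is no camera call.
A pose or a line that the arm cannot do raises manip.PlanningError and nothing moves.
- manip.job_done(): hands the job in; it is judged then, once.
Readings, each from a call of its own:
- manip.read_time_s(): time.
- manip.read_joints(): joint angles.
- manip.read_joint_vel(): joint speeds.
- manip.read_joint_torque(): joint torques, N m.
- manip.read_tool_pos(): TCP position.
- manip.read_ee_rot(): TCP orientation.
- manip.read_force(): force on the tool from outside, world axes, zero at the start.
- manip.read_moment(): the same for the moment, N m.
- manip.read_finger_gap(): finger opening in m.
- manip.read_finger_force(): force on a finger pad.
Only numpy, scipy, OpenCV 4.12 (cv2) and the standard library are available. Lean on these libraries where they do the work, as an engineer would, in place of code of your own. Each camera call takes 0.05 s, during which the arm holds its last target. There are 200 camera calls.

TASK

Finish the burn-in stack: set the two meters with green stickers squarely and centred on the grey power supply, the longer meter first and the shorter one on top of it, with their display ends facing the same way as the power supply's display. Set them down gently, do not drop them, and leave the power supply, the red-stickered meter and the other things on the bench where they are.

Things in the scene. Friction and masses are not known exactly. Their poses are not given: they have to be found in the camera images.
- supply: grey closed power-supply case, 150 long (x) by 70 wide (y) by 50 mm high, standing loose on a fixed wooden board 8 mm thick; flat top; its front panel (white frame, blue digits) is the +x end; the bottom of the stack; origin at the centre of its underside, +x towards its front panel, +y across its width, z up
- long_meter: longer tested meter: dark closed case 120 long (x) by 64 wide (y) by 46 mm high, flat top with a round green sticker, white frame and red digits at its +x (display) end; loose, stands on the bench, about 0.3 to 0.6 kg; origin at the centre of its underside, +x towards its front panel, +y across its width, z up
- long_meter_front (a point): centre of the display end of the longer meter, 60 mm along +x and 23 mm above its origin
- short_meter: shorter tested meter: dark closed case 90 long (x) by 60 wide (y) by 40 mm high, flat top with a round green sticker, white frame and red digits at its +x (display) end; loose, stands on the bench, about 0.2 to 0.4 kg; origin at the centre of its underside, +x towards its front panel, +y across its width, z up
- short_meter_front (a point): centre of the display end of the shorter meter, 45 mm along +x and 20 mm above its origin
- reject_meter: rejected meter, a loose dark case like the longer meter (120 by 64 by 46 mm) but with a round red sticker on top; to be left alone; origin at the centre of its underside, +x towards its front panel, +y across its width, z up
- screwdriver: loose screwdriver with a yellow handle lying on the bench on the left, beyond the power supply; to be left alone
- tape_roll: loose white paper tape roll, 90 mm across, 45 mm high, standing on its flat side at the back of the bench; origin at the centre of its underside; to be left alone
- flux_jar: loose amber jar, 52 mm across, 65 mm high, at the back right of the bench; origin at the centre of its underside; to be left alone
Not all that is in view belongs to the job. What is shaped like the short_meter but pink or turquoise is not meant.

How it is judged:
By the outcome, as a careful person would: the job done as asked, in the order asked, and still so for the second after the job is handed in, with the robot touching nothing.
It also fails if it takes over 58 s, if anything falls off the work surface, if the arm or the gripper's body presses on something with over 40 N, if the wrist force passes 120 N, or if a joint passes its speed limit or range.

## Working session

There is one attempt and no reset: what is moved stays moved. The work goes in short steps, each a Python script; the robot and the scene stay as the last script left them, time stands still between calls to the robot, and variables do not carry over. Pictures are saved under pics/ and viewed, at most 10 in all, crops included, and the job is handed in when it is done.

```bash
mkdir -p pics
python3 - <<'E'
from station import manip
import cv2,numpy as np
for n in("scene","top","wrist"):
    f=manip.grab_frame(n); cv2.imwrite(f"pics/{n}0.png",f[:,:,::-1]); 
    i=manip.camera_info(n); print(n,{k:np.round(v,4).tolist() for k,v in i.items()})
print(manip.tcp_to_grasp,manip.read_time_s(),manip.read_ee_rot())
E
```

```text
scene {'fx': 583.4087, 'fy': 583.4087, 'cx': 327.3894, 'cy': 233.8345, 'k1': -0.1751, 'R': [[0.6697, 0.7425, -0.0166], [0.5256, -0.4897, -0.6957], [-0.5247, 0.4571, -0.7182]], 't': [-0.4122, -0.2297, 1.7659]}
top {'fx': 534.5163, 'fy': 534.5163, 'cx': 322.5868, 'cy': 243.5344, 'k1': -0.1358, 'R': [[-0.1296, -0.9916, -0.005], [-0.9715, 0.128, -0.1995], [0.1985, -0.021, -0.9799]], 't': [0.1005, 0.522, 1.0431]}
wrist {'fx': 384.5237, 'fy': 384.5237, 'cx': 313.9523, 'cy': 236.3001, 'k1': -0.0107, 'hand_eye': [[-0.0002, -0.9589, -0.2839, 0.0717], [1.0, -0.0003, 0.0001, -0.0002], [-0.0002, -0.2839, 0.9589, -0.1429], [0.0, 0.0, 0.0, 1.0]]}
0.0187 0.15 [-1.18275140e-04  2.10779286e-01  9.77533527e-01 -5.31151208e-04]
```

View pics/scene0.png

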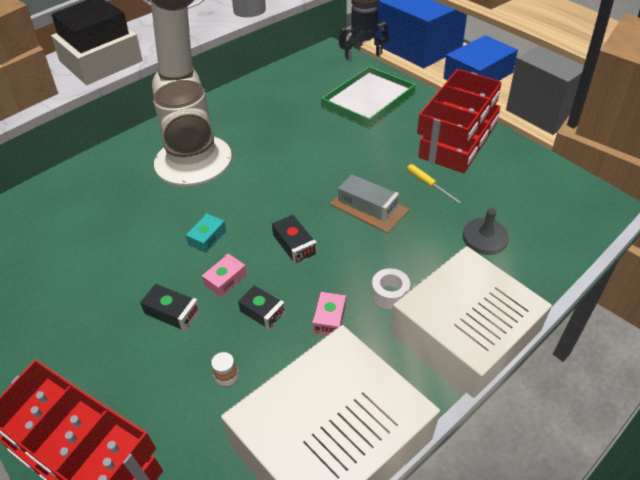

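View pics/top0.png

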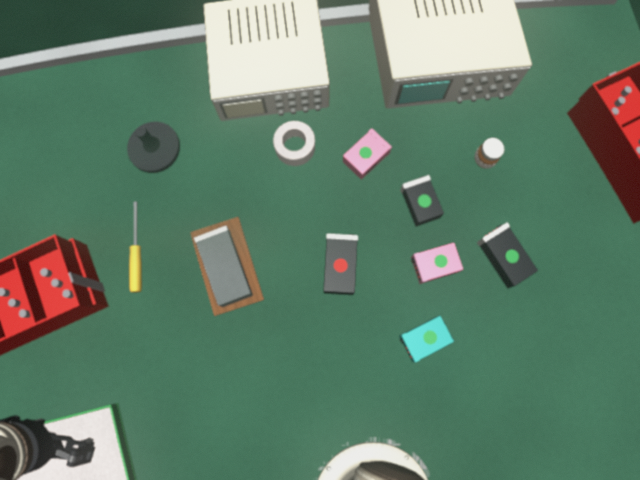

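The scene picture shows the white-ended grey supply on its board at about (368,197), with the screwdriver beyond it.

In the top picture, the candidates with a green sticker are:
- dark long case (510,256)
- dark shorter case (424,200)
- pink (366,152) and pink (440,262)
- turquoise (428,338)

Only the two dark ones fit the description. The dark case at (341,265) has a red sticker, so it is the reject. The supply is at (222,266) with its display end up the image, towards +x.

Next I'll get coarse positions from both views and make one confirming crop.

```bash
cat > h.py <<'E'
from station import manip
import cv2,numpy as np
from scipy.spatial.transform import Rotation as Ro
def q2R(q): return Ro.from_quat([q[1],q[2],q[3],q[0]]).as_matrix()
def R2q(R):
    q=Ro.from_matrix(R).as_quat(); return [q[3],q[0],q[1],q[2]]
def rays(name,px,pose=None):
    """origin, unit-depth directions in world for pixels; pose=(TCP pos, quat) for the wrist"""
    c=manip.camera_info(name); K=np.array([[c["fx"],0,c["cx"]],[0,c["fy"],c["cy"]],[0,0,1]])
    u=cv2.undistortPoints(np.array(px,float).reshape(-1,1,2),K,np.array([c["k1"],0,0,0,0.]),None,None,None)[:,0] if False else \
      cv2.undistortPointsIter(np.array(px,float).reshape(-1,1,2),K,np.array([c["k1"],0,0,0.]),None,None,(3,100,1e-10))[:,0]
    d=np.c_[u,np.ones(len(u))]
    if name=="wrist":
        H=np.array(c["hand_eye"]);R=q2R(pose[1])
        return np.array(pose[0])+R@H[:3,3], d@(R@H[:3,:3]).T
    R=np.array(c["R"]); return -R.T@np.array(c["t"]), d@R
def plane(o,d,z): return o+d*((z-o[2])/d[:,2])[:,None]
def tri(os,ds):
    A=np.zeros((3,3));b=np.zeros(3)
    for o,d in zip(os,ds):
        d=d/np.linalg.norm(d);P=np.eye(3)-np.outer(d,d);A+=P;b+=P@o
    X=np.linalg.solve(A,b)
    return X,[np.linalg.norm(np.cross(X-o,d/np.linalg.norm(d))) for o,d in zip(os,ds)]
def down(yaw):  # tool z down, tool x at angle yaw
    x=np.array([np.cos(yaw),np.sin(yaw),0]);z=np.array([0,0,-1.]);return R2q(np.c_[x,np.cross(z,x),z])
def cen(mask,near,r=25):
    n,l,s,c=cv2.connectedComponentsWithStats(mask.astype(np.uint8))
    k=[i for i in range(1,n) if s[i,4]>8 and np.hypot(*(c[i]-near))<r]
    i=max(k,key=lambda i:s[i,4]); return c[i],s[i,4],l==i
E
python3 - <<'E'
from h import *
T=cv2.imread("pics/top0.png");S=cv2.imread("pics/scene0.png")
hs=lambda I:[a.astype(int) for a in cv2.split(cv2.cvtColor(I,cv2.COLOR_BGR2HSV))]
def green(I): h,s,v=hs(I); return (h>45)&(h<75)&(s>130)&(v>130)
def white(I): h,s,v=hs(I); return (s<50)&(v>170)
for nm,f,t,s in[("long",green,(511,256),(167,300)),("short",green,(424,201),(259,300)),("supply white",white,(212,235),(391,200)),("long white",white,(496,233),(188,312)),("short white",white,(417,182),(277,312))]:
    a,na,_=cen(f(T),t);b,nb,_=cen(f(S),s)
    o1,d1=rays("top",[a]);o2,d2=rays("scene",[b]);X,e=tri([o1,o2],[d1[0],d2[0]])
    print(nm,a.round(1),na,b.round(1),nb,"X",X.round(4),"res",np.round(e,4))
c=cv2.resize(T[160:300,180:560],None,fx=2.1,fy=2.1,interpolation=cv2.INTER_CUBIC);cv2.imwrite("pics/crop1.png",c)
for q in (manip.read_joints(),): print(np.round(q,3))
E
```

```text
long [511.8 255.9] 96 [165.9 299.9] 84 X [ 0.4544 -0.3577  0.0445] res [0.0006 0.0006]
short [424.4 200.2] 20 [258.4 300.2] 86 X [ 0.5977 -0.1954  0.04  ] res [0.0008 0.0008]
supply white [210.1 233.5] 191 [390.1 199.8] 79 X [0.5803 0.2582 0.0566] res [0.0014 0.0014]
long white [495.8 231.8] 157 [187.1 308.5] 108 X [ 0.5094 -0.3335  0.0445] res [0.0007 0.0007]
short white [416.2 181.3] 147 [273.4 309.9] 98 X [ 0.6418 -0.186   0.0378] res [0.0012 0.0012]
[1.146 0.087 0.175 1.66  0.    1.571]
```

View pics/crop1.png

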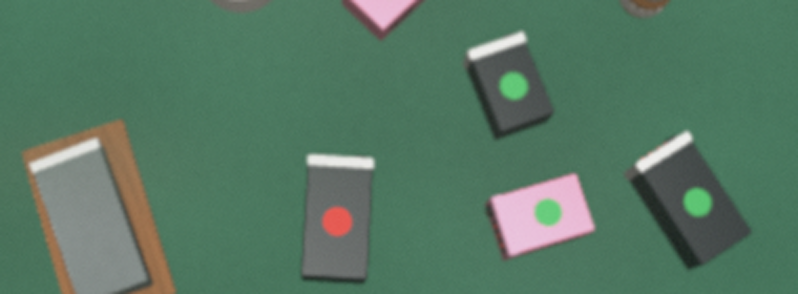

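The crop confirms the two dark cases with green stickers, long at right (698,202) and short at top (513,86). The triangulated heights of 44.5, 40 and 57 mm match 46, 40 and 58. Next I'll put the wrist camera straight above the supply, the short meter and the long meter.

Run:
```python
from h import *
import json
o,d=rays("top",[(222,267)]);sc=plane(o,d,.058)[0]
v=np.array([.5803,.2582])-sc[:2];print("supply",sc,np.degrees(np.arctan2(v[1],v[0])))
obj={"supply":(sc[0],sc[1],.058,np.arctan2(v[1],v[0])),"short":(.5977,-.1954,.04,np.radians(12)),"long":(.4544,-.3577,.046,np.radians(23.7))}
for n,(x,y,z,a) in obj.items():
  for flip in(0,np.pi):
    b=a+flip
    q=manip.solve_ik([x,y,z+.2],down(b));print(n,flip,None if q is None else np.round(q,2))
    p=[x-.0717*np.cos(b),y-.0717*np.sin(b),z+.3-.143];q=manip.solve_ik(p,down(b));print("   view",None if q is None else np.round(q,2))
json.dump(obj,open("obj.json","w"))
```

```text
supply [0.50803579 0.24110772 0.058     ] 13.307314115090662
supply 0 [ 0.44  0.13  0.27  1.72  0.   -2.93]
   view [ 0.47 -0.06 -0.    1.63  0.   -2.9 ]
supply 3.141592653589793 [0.44 0.13 0.27 1.72 0.   0.21]
   view [0.42 0.29 0.37 1.66 0.   0.19]
short 0 [-0.32  0.29  0.43  1.71  0.    2.62]
   view [-0.38  0.12  0.15  1.6   0.    2.55]
short 3.141592653589793 [-0.32  0.29  0.43  1.71  0.   -0.53]
   view [-0.26  0.44  0.54  1.67  0.   -0.47]
long 0 [-0.67  0.16  0.29  1.7   0.    2.06]
   view [-0.78  0.07  0.11  1.6   0.    1.95]
long 3.141592653589793 [-0.67  0.16  0.29  1.7   0.   -1.08]
   view [-0.56  0.24  0.29  1.62  0.   -0.98]
```

Run:
```python
from h import *
import json
obj=json.load(open("obj.json"));P={}
for n in("supply","short","long"):
    x,y,z,a=obj[n];b=a+np.pi
    manip.goto([x-.0717*np.cos(b),y-.0717*np.sin(b),z+.157],down(b))
    P[n]=(list(map(float,manip.read_tool_pos())),list(map(float,manip.read_ee_rot())))
    cv2.imwrite(f"pics/w_{n}.png",manip.grab_frame("wrist")[:,:,::-1]);print(n,manip.read_time_s(),np.round(P[n][0],4))
json.dump(P,open("poses.json","w"))
I=[cv2.resize(cv2.imread(f"pics/w_{n}.png"),None,fx=.62,fy=.62) for n in("supply","short","long")]
z=np.zeros_like(I[0]);cv2.imwrite("pics/w3.png",np.vstack([np.hstack(I[:2]),np.hstack([I[2],z])]))
```

```text
supply 1.775 [0.5774 0.2583 0.2151]
short 3.4667 [ 0.6681 -0.1792  0.1972]
long 4.3667 [ 0.5208 -0.3282  0.2032]
```

View pics/w3.png

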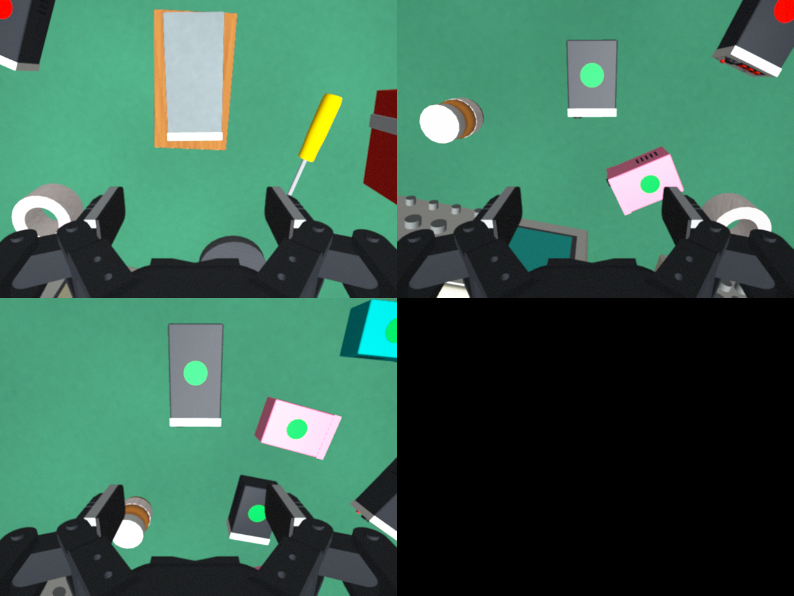

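The wrist views show full top outlines at these full-scale pixels: supply (312,120), short meter (313,125), long meter (314,120). Each has its white display end towards the bottom of the picture. I'll fit rectangles in metric coordinates on the measured top planes.

```bash
cat >> h.py <<'E'
def toprect(img,pose,z,seed,smax=75,vmin=60):
    """img RGB; rectangle (centre, length, width, yaw) of the low-saturated face round seed, cast on plane z"""
    h,s,v=[a.astype(int) for a in cv2.split(cv2.cvtColor(img,cv2.COLOR_RGB2HSV))]
    m=((s<smax)&(v>vmin)).astype(np.uint8); m=cv2.morphologyEx(m,cv2.MORPH_OPEN,np.ones((3,3)))
    cs,_=cv2.findContours(m,cv2.RETR_EXTERNAL,cv2.CHAIN_APPROX_NONE)
    c=max([c for c in cs if cv2.pointPolygonTest(c,seed,True)>-20],key=cv2.contourArea)
    o,d=rays("wrist",cv2.convexHull(c)[:,0],pose); X=plane(o,d,z)[:,:2]
    (cx,cy),(w,l),a=cv2.minAreaRect((X*1000).astype(np.float32)); 
    if w>l: w,l=l,w; a+=90
    a=a+90; a=(a+90)%180-90
    return np.array([cx,cy])/1000,l,w,a,cv2.boundingRect(c)
E
python3 - <<'E'
from h import *
import json
P=json.load(open("poses.json"))
for n,z,s in("supply",.058,(312,120)),("short",.04,(313,125)),("long",.046,(314,120)):
    I=cv2.imread(f"pics/w_{n}.png")[:,:,::-1].copy()
    for sm,vm in((75,60),(60,80),(90,50)):
        c,l,w,a,b=toprect(I,P[n],z,s,sm,vm);print(n,c.round(4),round(l,1),round(w,1),round(a,2),b)
    hsv=cv2.cvtColor(I,cv2.COLOR_RGB2HSV); print(hsv[s[1]-30,s[0]-30:s[0]-29],hsv[s[1],s[0]-100])
E
```

```text
supply [0.5128 0.2411] 150.8 71.8 14.07 (263, 18, 99, 210)
supply [0.5128 0.2412] 150.8 71.6 14.1 (263, 18, 99, 210)
supply [0.5126 0.2409] 151.6 71.8 14.19 (262, 17, 100, 211)
[[ 93  28 208]] [ 77 136 182]
short [ 0.6029 -0.1948] 91.0 62.3 13.72 (274, 64, 81, 127)
short [ 0.6029 -0.1937] 90.0 61.2 12.06 (274, 65, 81, 125)
short [ 0.6027 -0.1945] 91.6 62.4 13.23 (274, 64, 82, 127)
[[108  22 138]] [ 77 139 147]
long [ 0.4592 -0.3554] 120.1 66.0 23.7 (272, 41, 88, 167)
long [ 0.4594 -0.3552] 119.5 65.8 23.7 (272, 42, 88, 166)
long [ 0.459  -0.3551] 120.1 66.6 23.69 (271, 41, 89, 167)
[[115  24 140]] [ 77 136 169]
```

```bash
cat >> h.py <<'E'
def view(c,z,yaw,name):
    """wrist camera straight above c; returns frame, pose"""
    b=yaw+np.pi; p=[c[0]-.0717*np.cos(b),c[1]-.0717*np.sin(b),z+.157]
    manip.movel(p,down(b),velocity=.25); manip.dwell(.2)
    pose=(manip.read_tool_pos(),manip.read_ee_rot()); I=manip.grab_frame("wrist"); cv2.imwrite(f"pics/{name}.png",I[:,:,::-1]); return I,pose
def st(s): print(s,"t",round(float(manip.read_time_s()),2),"pos",np.round(manip.read_tool_pos(),4),"F",np.round(manip.read_force(),1),"gap",round(float(manip.read_finger_gap()),4),"ff",round(float(manip.read_finger_force()),1))
E
python3 - <<'E'
from h import *
c=np.array([.4592,-.3554]);a=np.radians(23.7);q=down(a+np.pi)
manip.set_gripper(.085,20)
manip.goto([*c,.12],q);st("above")
manip.movel([*c,.005],velocity=.12);st("down")
manip.set_gripper(.05,20);st("closed")
manip.set_gripper(.085);manip.movel([*c,.12],velocity=.25);st("up")
I,p=view(c,.046,a,"w_long2")
c2,l,w,y,b=toprect(I,p,.046,(314,120));print(c2.round(4),l,w,y,b)
R=np.array([[np.cos(a),np.sin(a)],[-np.sin(a),np.cos(a)]]);print("measured minus tool, object frame mm",(R@(c2-c)*1000).round(2),"yaw bias",y-23.7)
E
```

```text
above t 5.09 pos [ 0.4592 -0.3553  0.1201] F [-0.5 -0.5 -0. ] gap 0.0849 ff 0.0
down t 6.2 pos [ 0.4597 -0.3557  0.0059] F [-0.3  0.3  0.4] gap 0.085 ff 0.0
closed t 6.53 pos [ 0.4595 -0.3556  0.0059] F [0.8 2.  6. ] gap 0.0639 ff 24.5
up t 7.48 pos [ 0.4593 -0.3555  0.1203] F [-0.1 -0.5 -0.4] gap 0.0852 ff 0.0
[ 0.4597 -0.3558] 119.6610107421875 66.26628875732422 23.614500045776367 (268, 37, 90, 168)
measured minus tool, object frame mm [ 0.27 -0.57] yaw bias -0.0854999542236321
```

```bash
cat >> h.py <<'E'
def pick(c,a,zg,eff=60):
    q=down(a+np.pi); manip.goto([*c,.13],q); manip.movel([*c,zg],velocity=.1)
    manip.set_gripper(.05,eff); manip.dwell(.2); st("gripped"); z0=manip.read_tool_pos()[2]
    manip.movel([*c,zg+.004],velocity=.03)
    manip.movel([*c,.24],velocity=.2); manip.dwell(.2); st("lifted"); return z0
def place(c,a,zt,top):
    """zt = TCP z at contact expected"""
    q=down(a+np.pi); manip.goto([*c,top],q); st("over"); manip.movel([*c,zt+.012],velocity=.1)
    manip.dwell(.4); f0=manip.read_force()[2]; z=zt+.005; manip.movel([*c,z],velocity=.03)
    while z>zt-.005:
        manip.movel([*c,z],velocity=.02); manip.dwell(.1); f=manip.read_force()[2]-f0
        if f>2: break
        z-=.0007
    st(f"contact df {f:.1f} zcmd {z:.4f}"); manip.dwell(.2)
    g=manip.read_finger_gap(); manip.set_gripper(g+.004); manip.dwell(.2); manip.set_gripper(.083); manip.dwell(.2); st("released")
    manip.movel([*c,zt+.09],velocity=.12)
E
python3 - <<'E'
from h import *
z0=pick(np.array([.4596,-.3557]),np.radians(23.65),.005);print(z0)
manip.goto([.56,-.05,.24],down(np.radians(18)+np.pi)); st("mid")
I=manip.grab_frame("wrist");cv2.imwrite("pics/held.png",I[:,:,::-1])
E
```

```text
gripped t 10.74 pos [ 0.4599 -0.3559  0.0058] F [-0.8  0.5  5.7] gap 0.0633 ff 68.1
lifted t 12.53 pos [ 0.4594 -0.3555  0.2392] F [-0.6 -0.5 -5.4] gap 0.0636 ff 67.0
0.0057810635040918615
mid t 13.76 pos [ 0.5599 -0.0509  0.24  ] F [ 0.3  0.7 -6.2] gap 0.0635 ff 67.0
```

View pics/held.png

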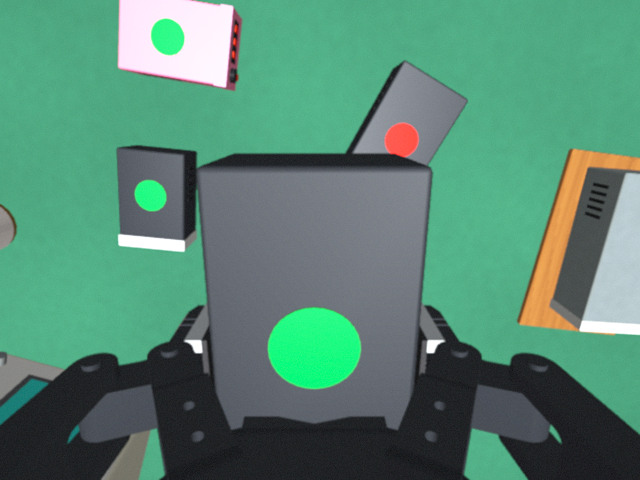

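The long meter is held square between the fingers, with its sticker at (314,347). Now I'll place it.

Run:
```python
from h import *
a=np.radians(14.1);c=np.array([.5128,.2411])+.0005*np.array([-np.sin(a),np.cos(a)])
place(c,a,.063,.22)
I,p=view(c,.104,a,"w_stack1"); st("view")
for sm,vm in((75,60),(60,80)):
    print(*toprect(I,p,.104,(314,120),sm,vm))
```

```text
over t 14.94 pos [0.5132 0.2405 0.2201] F [-0.5 -0.2 -5.5] gap 0.0631 ff 67.0
contact df 10.8 zcmd 0.0631 t 20.12 pos [0.5127 0.2416 0.0638] F [-3.6 -1.2  5.7] gap 0.0632 ff 68.0
released t 21.25 pos [0.5127 0.2416 0.0631] F [0.6 0.2 1.2] gap 0.0832 ff 0.0
view t 23.08 pos [0.5815 0.2589 0.2603] F [-0.1 -0.5 -0.4] gap 0.0828 ff 0.0
[0.51267767 0.24110411] 131.06271362304688 66.21028137207031 14.101314544677734 (270, 27, 89, 184)
[0.51290771 0.24148483] 130.44735717773438 65.46858978271484 14.085200309753418 (270, 28, 89, 183)
```

View pics/w_stack1.png

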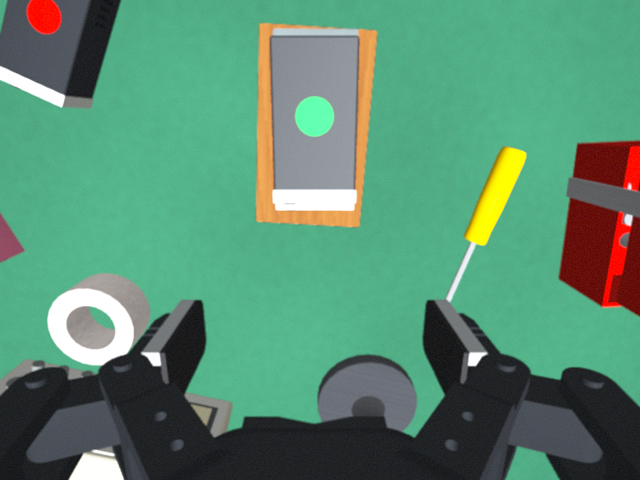

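The long meter sits on the supply, with the supply showing past it at the back (rows 28–37) and a little at the front (about row 208). Its centre and yaw match the supply's. I'll check the back edge numerically, then look again at the short meter.

Run:
```python
from h import *
I=cv2.imread("pics/w_stack1.png");h,s,v=cv2.split(cv2.cvtColor(I,cv2.COLOR_BGR2HSV))
col=v[20:60,300:330].mean(1);print(col.astype(int).tolist())
p=(manip.read_tool_pos(),manip.read_ee_rot());a=np.radians(14.1);u=np.array([np.cos(a),np.sin(a)]);c=np.array([.5128,.2411])
for r in(35.5,37):
    o,d=rays("wrist",[(315,r)],p);print(r,((plane(o,d,.104)[0,:2]-c)@u*1000).round(1))
o,d=rays("wrist",[(315,28),(315,29)],p);print("supply back",((plane(o,d,.058)[:,:2]-c)@u*1000).round(1))
f=v[180:216,290:340].mean(1);print(f.astype(int).tolist())
a=np.radians(13);c=np.array([.6029,-.1945])
manip.goto([.68,-.1767,.25],down(a+np.pi))
I,p=view(c,.04,a,"w_short2");st("view")
for sm,vm in((75,60),(60,80),(50,90),(90,50)): print(*toprect(I,p,.04,(314,120),sm,vm))
cv2.imwrite("pics/sh.png",cv2.resize(I[20:240,200:440,::-1],None,fx=2.5,fy=2.5))
```

```text
[170, 171, 171, 172, 171, 167, 183, 211, 213, 196, 208, 210, 210, 211, 203, 161, 117, 129, 147, 152, 152, 152, 152, 153, 152, 153, 153, 152, 153, 153, 153, 153, 153, 153, 152, 153, 153, 153, 153, 153]
35.5 -60.1
37 -59.2
supply back [-74.8 -74. ]
[159, 159, 158, 159, 159, 159, 159, 157, 163, 215, 255, 255, 255, 255, 255, 255, 255, 255, 255, 255, 255, 255, 255, 251, 253, 255, 255, 255, 255, 255, 243, 230, 232, 232, 232, 233]
view t 25.34 pos [ 0.6735 -0.1783  0.1989] F [ 0.1 -1.  -0.4] gap 0.083 ff 0.0
[ 0.60274805 -0.19337991] 90.82221984863281 61.99677276611328 12.18352222442627 (276, 55, 82, 127)
[ 0.60249811 -0.19352818] 90.03864288330078 61.77568817138672 12.173223495483398 (276, 56, 82, 126)
[ 0.60255347 -0.19414302] 89.41682434082031 61.765342712402344 12.976037979125977 (276, 56, 82, 125)
[ 0.60297455 -0.19392206] 91.64717102050781 62.027984619140625 12.961746215820312 (276, 55, 83, 128)
```

View pics/sh.png

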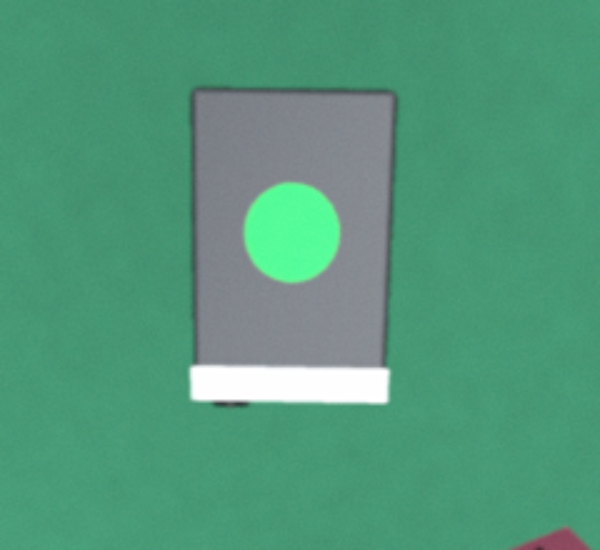

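The enlarged crop shows the dark short meter with its green sticker at about (290,232) and its white display end at the bottom. Its yaw is about 12.5°. I'll pick it and carry it high.

Run:
```python
from h import *
import h
manip.set_gripper(.085,40)
a=np.radians(12.5);c=np.array([.6027,-.1938])+.0005*np.array([-np.sin(a),np.cos(a)])
pick(c,a,.003,40)
a=np.radians(14.1);c=np.array([.5128,.2411])+.0005*np.array([-np.sin(a),np.cos(a)])
place(c,a,.107,.24)
I,p=view(c,.144,a,"w_stack2"); st("view")
for f in("scene","top"): cv2.imwrite(f"pics/{f}1.png",manip.grab_frame(f)[:,:,::-1])
cv2.imwrite("pics/st2.png",np.hstack([cv2.resize(I[0:240,200:440,::-1],None,fx=1.66,fy=1.66),cv2.resize(cv2.imread("pics/scene1.png")[130:250,310:430],(398,398),interpolation=cv2.INTER_CUBIC)]))
```

```text
gripped t 28.03 pos [ 0.6029 -0.1934  0.0037] F [-1.   0.8  5.3] gap 0.0598 ff 45.0
lifted t 29.83 pos [ 0.6024 -0.1932  0.2391] F [ 0.1 -0.  -2.7] gap 0.0593 ff 44.3
over t 31.47 pos [0.5132 0.2408 0.24  ] F [-0.  -0.2 -3.6] gap 0.0594 ff 44.3
contact df 6.7 zcmd 0.1071 t 36.41 pos [0.5127 0.2416 0.1076] F [-3.3 -1.   4. ] gap 0.0595 ff 44.9
released t 37.57 pos [0.5127 0.2416 0.1071] F [ 0.3 -0.  -0.3] gap 0.0835 ff 0.0
view t 39.46 pos [0.5816 0.2589 0.3006] F [0.2 0.1 0.8] gap 0.0827 ff 0.0
```

View pics/st2.png

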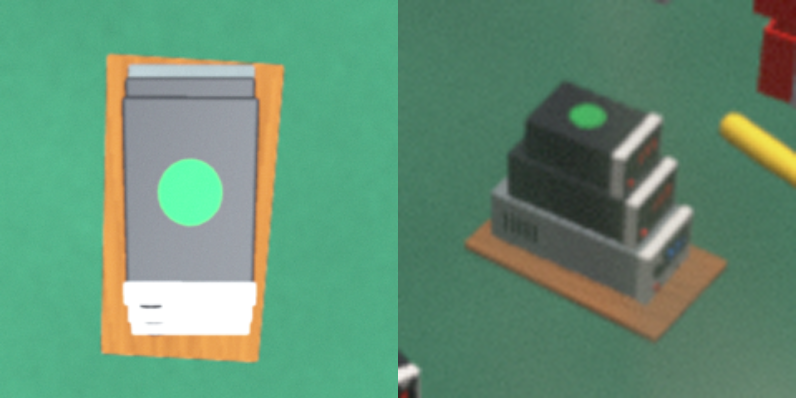

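The left half shows all three layers nested and centred: short meter columns 124–259, supply 128–256. The right half shows all three displays facing the same way. I'll do a last numeric check on the ends and hand in if it is within 2.5 mm.

Run:
```python
from h import *
p=(manip.read_tool_pos(),manip.read_ee_rot());a=np.radians(14.1);u=np.array([np.cos(a),np.sin(a)]);c=np.array([.5128,.2411])
v=cv2.cvtColor(cv2.imread("pics/w_stack2.png"),cv2.COLOR_BGR2HSV)[:,:,2].astype(float)
col=v[40:75,300:330].mean(1);r=40+int(np.argmin(np.where(np.arange(40,75)>52,col,999)));print(col.astype(int).tolist(),r)
o,d=rays("wrist",[(315,r-.5)],p);e=((plane(o,d,.144)[0,:2]-c)@u*1000);print("short back",e)
if abs(e+45)<2.5:
    manip.job_done();print("handed in",manip.read_time_s())
```

```text
[206, 210, 211, 211, 212, 201, 151, 124, 145, 157, 157, 157, 157, 157, 157, 158, 156, 141, 109, 116, 148, 159, 160, 159, 159, 159, 160, 160, 161, 160, 160, 160, 160, 160, 161] 58
short back -45.42197200277837
the job is handed in; nothing more can be done
the job is handed in; nothing more can be done
```

The stack is finished and handed in at about 40 s: long meter on the supply, short meter on top, both centred to within about 1 mm by the wrist camera, and all three displays facing the same way.

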